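# Clear the test plate and seat the reference block

### The job

Get the test plate ready for a check of the hardness tester: clear the three sawn dark steel offcuts off the plate into the open scrap bin beside it, and seat the rectangular reference block flat and square in the U-shaped nest, fully home against its back stop. Leave the round test block and the loupe where they stand on the plate.

Things in the scene. Friction and masses are not known exactly. Their poses are not given: they have to be found in the camera images.
- plate: Flat test plate with a green painted top, fixed on the bench, 300 (x) x 360 (y) x 100 high; the work lies on its flat top, 100 above the bench. Origin: centre of its underside. Its x axis points away from the robot, its y axis to the robot's left (within 0.15 rad).
- bin: Open dark steel scrap bin, fixed, 260 (x) x 138 (y) x 88 high, walls and floor 4 thick. It stands on the bench against the left or right (y) side of the plate, 3 mm from it, axes parallel to the plate's; its rim is 12 below the plate's top, so what is pushed over that edge drops in. Origin: centre of its underside.
- case: Bystander: closed wooden case, fixed, 240 x 130 x 49 high, against the plate's other y side, across from the bin. It is not the bin. Origin: centre of its underside.
- angle: Sawn offcut of angle iron, dark steel, 0.11 to 0.22 kg: foot 40 (x) x 36 (y) x 8 thick, upright wall 8 thick along its +y edge, 36 high overall. Origin: centre of the foot's underside. Starts on the plate in a row along its y, across its middle, with the other two offcuts (order varies, centres at least 80 apart).
- hexbar: Sawn slice of hexagon bar standing on its end, dark steel, 42 across corners, 24 high, 0.14 to 0.28 kg. Origin: centre of its underside. Starts in the same row.
- stub: Sawn end of square bar, dark steel, 36 x 36 with a step: 18 high at its +x side, 28 high over the other 22; 0.15 to 0.31 kg. Origin: centre of its underside. Starts in the same row.
- block: Rectangular reference block, bright steel, 80 (x) x 50 (y) x 16 high, 0.35 to 0.7 kg. Origin: centre of its underside. Starts flat on the near part of the plate, long axis within 0.4 rad of the plate's x; either end may go first. Seated, only its front 46 lies between the nest's bars and flares, and the rear 34 stands free.
- nest: U-shaped nest of bright steel bars 12 high, fixed on the far part of the plate, open towards the robot (its -x; within 0.21 rad of world x). Back stop face at x = 40; side bars 55 apart (2.5 play each side of the block) from x = 10 to 40, then flared out to x = -6 (mouth 79, outer corners 93 wide). Origin: on the plate's top, where the centre of the seated block's underside belongs.
- disc: Bystander: round test block, bright steel, 60 across, 14 high, lying on the far part of the plate on the other side from the nest. Origin: centre of its underside.
- loupe: Bystander: black standing loupe, 36 across, 40 high, 0.06 kg, on the near part of the plate on the other side from the rectangular block. Origin: centre of its underside.

How it is judged:
At the end, for the whole second after the job is handed in: All three offcuts lie at rest inside the scrap bin, below its rim. The reference block lies flat on the plate in the nest, its centre within 5 mm of the seated place and square to the nest within 0.06 rad, at rest. The round test block and the loupe are still within 15 mm of where they stood (x of angle in the frame of bin between -0.126 and 0.126 m and y of angle in the frame of bin between -0.065 and 0.065 m and z of each of angle, hexbar, stub in the frame of bin below 0.085 m and linear speed of each of angle, hexbar, stub below 0.02 m/s and x of hexbar in the frame of bin between -0.126 and 0.126 m and y of hexbar in the frame of bin between -0.065 and 0.065 m and x of stub in the frame of bin between -0.126 and 0.126 m and y of stub in the frame of bin between -0.065 and 0.065 m and horizontal distance between block and nest below 0.005 m and angle between the x axis of block and the x axis of nest, either way round below 0.06 rad and angle between block's own z axis and vertical below 0.05 rad and z of block in the frame of nest below 0.003 m and linear speed of block below 0.01 m/s and distance of each of disc, loupe from where it was at the start of the episode below 0.015 m); the robot touches nothing.
It fails at once if the round test block is shifted by more than 15 mm (distance of disc from where it was at the start of the episode above 0.015 m).
It fails at once if the loupe is shifted by more than 15 mm or knocked over (distance of loupe from where it was at the start of the episode above 0.015 m or angle between loupe's own z axis and vertical above 0.5 rad).
It also fails if it takes over 64 s, if anything falls off the work surface, if the arm or the gripper's body presses on something with over 40 N, if the wrist force passes 120 N, or if a joint passes its speed limit or range.

### The arm

A 7-joint arm with a two-finger parallel gripper is mounted at the origin on the work surface. World frame = base frame: x ahead of the robot, y to its left, z up, the work surface at z = 0. Lengths are in m, angles in rad, forces in N, time in s.
With the tool pointing down it reaches from about 0.4 to 0.85 m from the base axis. Payload 4.5 kg.
Tool frame: the origin (TCP) lies midway between the tips of the shut fingers; the grasp point (between the pads) lies 19 mm behind it; z points along the fingers, y is the line along which they close (so a half turn about z gives the same grasp; the last joint's range is limited). The gripper opens to 88 mm and grips with 3 to 60 N. Pads are 18 mm wide; open, the fingers measure 123 mm over their backs; the gripper's body (75 mm by 187 mm) begins 45 mm behind the grasp point.
Start: joints at [-1.26, 0.689, -0.195, 1.565, 0.157, 0.902, -0.215], TCP at [0.171, 0.601, 0.239] pointing down, gripper open.
Joint ranges: [-3.01, 3.01], [-0.46, 2.08], [-1.47, 1.51], [0.13, 2.56], [-1, 4.14], [0.04, 2.09], [-2.66, 2.66]. Speed limits (rad/s): [2.57, 2.57, 3.14, 3.14, 3.14, 3.14, 3.14].

### API

Orientations are given as a unit quaternion [x, y, z, w].
In Python, from plant import r gives the robot as it stands.
- The arm moves only by the tool move_arm, never from a script. Its argument "targets" is a list that holds one entry, the list of rows, each a list of 7 numbers: the opening, from 0 (shut) to 1 (fully open), then the shift along the tool's x, y, z in mm, then the turn, a rotation vector about the tool's x, y, z in degrees. In form: [[[claw, dx, dy, dz, ax, ay, az], ...]]. A call has 1 to 10 rows; each row is the pose to reach, as a shift and turn from the pose commanded when the call began, along the tool's axes at that moment; what a row does not reach only later rows make up. A row lasts 1/8 s, in which the tool goes at most 62.5 mm and 10.7 degrees, less where a joint would pass 70% of its speed; a pose out of reach is approached as far as the arm can. A call with a gripper value outside its range is refused whole. The fingers move at their own pace and stop on an object; "newtons" is the grip in N (left out, the last holds). Time passes only in rows, so rows that repeat a pose let the fingers close. It gives the time, the measured TCP pose, the force, the opening and the grip force at its end, in the units of the state.
- r.get_state(): the state, without advancing time (a new reading comes with each control period).
- r.snapshot(name): name is "scene" or "top" or "wrist"; returns the picture (420x560x3 uint8, red, green, blue); there is no depth.
- r.camera_info(name): a dict with "fx", "fy", "cx", "cy" (pixels), "R" (3x3) and "t" (3): a world point X has camera coordinates R X + t. Camera axes: x right, y down, z forward; pixel columns grow to the right and rows downward; lengths in m; the calibration is good to about 2 mm. A picture is of the moment at which its call begins: read the wrist's pose just before it. camera_info takes no time and is no camera call; for the wrist camera it gives the pose at the moment of the call.
- r.finish_job(): hands the job in; it is judged then, once.
The state is a dict: "clock": time; "q": joint angles; "qd": joint speeds; "joint_torque": joint torques, N m; "tool_pos": TCP position; "eef_rot": TCP orientation; "contact_force": force on the tool from outside, world axes, zero at the start; "moment": the same for the moment, N m; "opening": opening from 0.0 (shut) to 1.0 (fully open); "finger_force": force on a finger pad.
Only numpy, scipy, OpenCV 4.12 (cv2) and the standard library are available. Lean on these libraries where they do the work, as an engineer would, in place of code of your own. Each camera call takes 0.05 s, during which the arm holds its last target. There are 200 camera calls.

## Working session

There is one attempt and no reset: what is moved stays moved. The work goes in short steps, Python scripts to look and compute and a tool call to move; the robot and the scene stay as the last step left them, time stands still between calls to the robot, and variables do not carry over. Pictures are saved under pics/ and viewed, at most 10 in all, crops included, and the job is handed in when it is done.

Besides the shell and the picture viewer there is one more tool, called after "Emit:" by a JSON object that holds its "name" and its "arguments". move_arm: Moves the arm, as the interface text tells. Its arguments: {"type":"object","properties":{"targets":{"type":"array","items":{"type":"array","items":{"type":"array","items":{"type":"number"}}}},"newtons":{"type":"number"}},"required":["targets"]}

```bash
ls; mkdir -p pics; python3 - <<'E'
from plant import r
import cv2,json
s=r.get_state();print(s['clock'],s['tool_pos'],s['eef_rot'],s['opening'])
for n in("top","scene"):
    cv2.imwrite(f"pics/{n}0.png",r.snapshot(n)[:,:,::-1]);c=r.camera_info(n);print(n,c)
E
```

```text
pics
0.0 [0.17065995 0.60060792 0.2379051 ] [ 1.37940156e-01  9.90440153e-01 -9.00656698e-04 -7.00279112e-05] 0.9997206722665911
top {'fx': 439.4852796240287, 'fy': 439.4852796240287, 'cx': 281.3486932599736, 'cy': 207.56322628114137, 'R': array([[-0.02266408, -0.99945948,  0.02381345],
       [-0.98647189,  0.01848863, -0.16288454],
       [ 0.16235622, -0.02718292, -0.98635772]]), 't': array([0.01514533, 0.56316227, 0.77718478])}
scene {'fx': 445.21664582682314, 'fy': 445.21664582682314, 'cx': 280.37098381859505, 'cy': 209.3390615243994, 'R': array([[ 0.31687054,  0.94846186,  0.00362812],
       [ 0.78448478, -0.25993384, -0.56304355],
       [-0.53308226,  0.18125812, -0.82641927]]), 't': array([-0.19746231, -0.40284382,  1.25311063])}
```

View pics/top0.png

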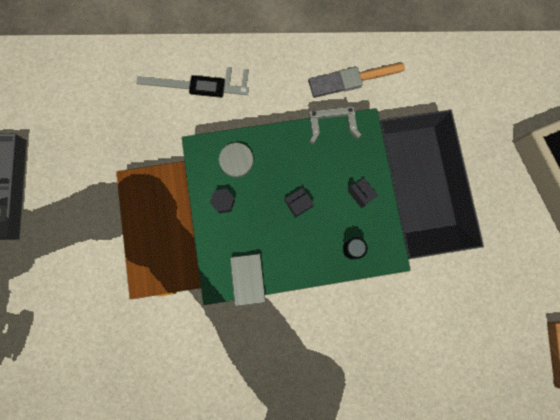

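View pics/scene0.png

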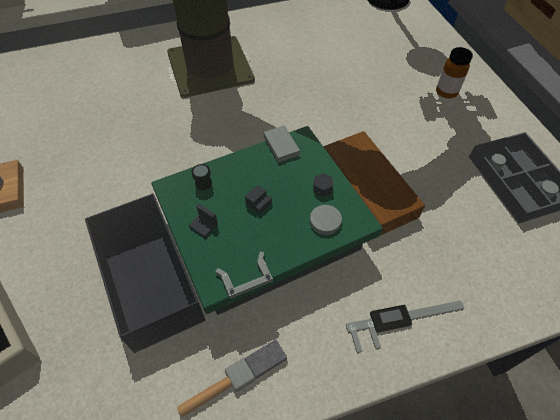

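The top view has up = +x and left = +y. The bin is on the right (430,190) and the case on the left (160,230). The hexbar is at (223,199), stub (299,201), angle (363,192), block (248,278), nest (334,122), disc (236,159) and loupe (356,247). The scene view shows the same layout.

```bash
cat > h.py <<'E'
import numpy as np,cv2
from scipy.spatial.transform import Rotation as Ro
def ray(c,uv,z):
    uv=np.atleast_2d(np.asarray(uv,float))
    d=np.c_[(uv[:,0]-c['cx'])/c['fx'],(uv[:,1]-c['cy'])/c['fy'],np.ones(len(uv))]@c['R']
    o=-c['R'].T@c['t']
    return (o+d*((z-o[2])/d[:,2])[:,None])[:,:2]
def proj(c,X):
    p=np.atleast_2d(X)@c['R'].T+c['t']; return np.c_[p[:,0]/p[:,2]*c['fx']+c['cx'],p[:,1]/p[:,2]*c['fy']+c['cy']]
def rect(c,cnt,z):
    """min-area rectangle of a contour cast on plane z: centre, sizes(mm), long axis angle"""
    P=ray(c,cnt.reshape(-1,2),z).astype(np.float32)*1000
    (cx,cy),(w,h),_=R=cv2.minAreaRect(P); b=cv2.boxPoints(R)
    e=[b[1]-b[0],b[2]-b[1]]; e=max(e,key=np.linalg.norm)
    a=np.arctan2(e[1],e[0]); a=(a+np.pi/2)%np.pi-np.pi/2
    return np.round([cx,cy],1),np.round(sorted([w,h]),1),round(float(a),3)
def cnts(m,amin=60):
    return [k for k in cv2.findContours(m.astype(np.uint8),cv2.RETR_EXTERNAL,cv2.CHAIN_APPROX_NONE)[0] if cv2.contourArea(k)>amin]
def masks(im):
    hsv=cv2.cvtColor(im,cv2.COLOR_RGB2HSV); H,S,V=[hsv[:,:,i].astype(int) for i in range(3)]
    green=(H>55)&(H<95)&(S>110); bright=(S<70)&(V>95); dark=(S<110)&(V<75)
    return green,bright,dark
E
python3 - <<'E'
from plant import r
from h import *
s=r.get_state();c=r.camera_info("wrist");R=Ro.from_quat(s['eef_rot']).as_matrix()
o=-c['R'].T@c['t'];print("wristcam in tool",(R.T@(o-s['tool_pos'])).round(4),"\n",(c['R']@R).round(3),c['fx'])
for n in("top","scene"):
    im=cv2.imread(f"pics/{n}0.png")[:,:,::-1].copy();c=r.camera_info(n);g,b,d=masks(im)
    k=max(cnts(g),key=cv2.contourArea);hull=cv2.convexHull(k)
    print(n,"plate",rect(c,hull,.1))
    m=np.zeros(g.shape,np.uint8);cv2.drawContours(m,[hull],-1,1,-1)
    for nm,q,z in(("bright",b,.115),("dark",d,.11)):
        for k in cnts(q&(m>0)):print(nm,k.reshape(-1,2).mean(0).round(),rect(c,k,z),cv2.contourArea(k))
E
```

```text
wristcam in tool [ 0.0744  0.0002 -0.1464] 
 [[-0.     1.    -0.001]
 [-0.958 -0.001 -0.288]
 [-0.288  0.001  0.958]] 339.0454722181716
top plate (array([563.8, -16.6]), array([296.7, 357.5]), -1.431)
bright [246. 276.] (array([436.8,  66. ]), array([50.4, 70.1]), 0.096) 1208.5
bright [356. 248.] (array([ 481.1, -119.7]), array([23.9, 25.6]), -0.048) 167.0
bright [235. 159.] (array([638.5,  83.3]), array([57.4, 59.3]), -0.012) 868.0
bright [315. 127.] (array([693.4, -55.6]), array([21.2, 51.6]), -0.258) 142.0
bright [346. 120.] (array([ 709.9, -115.3]), array([35.4, 71. ]), 0.962) 166.0
dark [354. 248.] (array([ 481.4, -118.7]), array([35.3, 40.3]), -1.348) 351.5
dark [222. 200.] (array([568.3, 106.8]), array([39. , 45.2]), 0.68) 430.0
dark [298. 202.] (array([562.9, -25.1]), array([40.2, 41.7]), -1.022) 491.5
dark [362. 192.] (array([ 578. , -135.9]), array([38.7, 43.4]), 0.631) 482.0
scene plate (array([571.7, -17.4]), array([307. , 357.8]), -1.433)
bright [246. 278.] (array([704.8, -92.6]), array([57., 90.]), -1.465) 445.5
bright [326. 217.] (array([642.1,  82.2]), array([55.7, 58.3]), 1.251) 615.0
bright [200. 171.] (array([ 459.5, -114. ]), array([21.5, 26.1]), -0.922) 86.0
bright [284. 146.] (array([446.2,  66.1]), array([49.4, 50.9]), 0.094) 374.0
dark [286. 272.] (array([699.8,  -4.4]), array([ 61.3, 343.5]), -1.457) 655.0
dark [325. 231.] (array([664.1,  73.3]), array([37.4, 57.9]), 1.174) 121.5
dark [203. 222.] (array([ 574. , -137.7]), array([55.1, 62.1]), 0.672) 548.5
dark [258. 201.] (array([560. , -25.2]), array([50.5, 56.7]), 0.391) 474.0
dark [323. 187.] (array([567.7, 105.7]), array([37.6, 63.8]), -0.388) 380.0
dark [203. 182.] (array([ 483.6, -116.5]), array([37. , 89.6]), -0.077) 388.0
dark [282. 154.] (array([453. ,  63.2]), array([55.4, 74.2]), 0.095) 194.5
```

Emit:
{"name": "move_arm", "arguments": {"targets": [[[1,-550,-480,-20,0,0,-24],[1,-550,-480,-20,0,0,-24],[1,-550,-480,-20,0,0,-24],[1,-550,-480,-20,0,0,-24],[1,-550,-480,-20,0,0,-24],[1,-550,-480,-20,0,0,-24],[1,-550,-480,-20,0,0,-24],[1,-550,-480,-20,0,0,-24],[1,-550,-480,-20,0,0,-24],[1,-550,-480,-20,0,0,-24]]]}}

```text
clock: 1.35
tool_pos: [0.5121, 0.0756, 0.2558]
eef_rot: [-0.071, 0.997, 0.0, -0.0]
contact_force: [1.2, 0.8, 0.5]
opening: 1.002
finger_force: 0.0
```

Emit:
{"name": "move_arm", "arguments": {"targets": [[[1,-30,-115,-10,0,0,0],[1,-30,-115,-10,0,0,0],[1,-30,-115,-10,0,0,0],[1,-30,-115,-10,0,0,0]]]}}

```text
clock: 1.85
tool_pos: [0.5568, -0.0315, 0.2654]
eef_rot: [-0.071, 0.997, 0.001, -0.001]
contact_force: [-0.4, -0.1, -0.0]
opening: 0.998
finger_force: 0.0
```

```bash
python3 - <<'E'
from plant import r
from h import *
s=r.get_state();c=r.camera_info("wrist");im=r.snapshot("wrist");np.save("w1.npy",im);np.savez("w1c.npz",**c)
print(s['clock'],s['tool_pos'],s['eef_rot'],abs(s['qd']).max())
cv2.imwrite("pics/w1.png",im[:,:,::-1])
g,b,d=masks(im)
for nm,q,z in(("bright",b,.115),("dark",d,.11)):
    for k in cnts(q,150):print(nm,k.reshape(-1,2).mean(0).round(),rect(c,k,z),cv2.contourArea(k))
E
```

```text
1.85 [ 0.55676593 -0.03154956  0.26541777] [-7.10441712e-02  9.97472888e-01  5.28313900e-04 -5.34036862e-04] 0.02816106623843636
bright [370. 372.] (array([737.4, 102. ]), array([15.2, 29.8]), 1.45) 289.5
bright [279. 376.] (array([760.2,  -5.1]), array([ 63.3, 362.2]), -1.431) 11286.5
bright [313. 334.] (array([700.5,  47.1]), array([ 35.3, 357. ]), -1.431) 8706.5
bright [230. 305.] (array([677.1, -55.3]), array([14.3, 32.8]), -0.267) 264.5
bright [462. 297.] (array([639.1, 172.3]), array([13.9, 37.3]), 0.137) 336.5
bright [358. 289.] (array([644. ,  68.2]), array([27.9, 66.4]), 0.437) 1033.0
bright [556. 255.] (array([579.3, 245.4]), array([10.4, 47. ]), 0.382) 239.5
bright [422. 225.] (array([569.8, 113.5]), array([37.1, 42. ]), 0.668) 1075.0
bright [281. 203.] (array([564.3, -22.5]), array([34.3, 38. ]), -1.041) 1162.5
bright [ 58. 194.] (array([ 587.1, -217.1]), array([ 64.1, 149. ]), 0.134) 9277.0
bright [176.  87.] (array([ 479.3, -121.1]), array([29.6, 30.5]), -1.429) 1099.0
bright [301.  29.] (array([446. , -37.2]), array([ 84.9, 452.5]), -1.428) 24070.5
dark [368. 369.] (array([739. , 102.2]), array([32.7, 54.1]), 1.452) 1141.5
dark [277. 300.] (array([663.4, -10.5]), array([56.6, 86.4]), -1.486) 1623.0
dark [471. 325.] (array([671.4, 192.6]), array([172.5, 228. ]), -1.432) 13422.5
dark [407. 219.] (array([566.3,  99.7]), array([29.6, 44.9]), -0.337) 407.0
dark [222. 157.] (array([532.7, -75.6]), array([24. , 26.1]), -1.26) 248.0
dark [184. 231.] (array([620., -10.]), array([404.6, 639. ]), -1.432) 55075.5
```

View pics/w1.png

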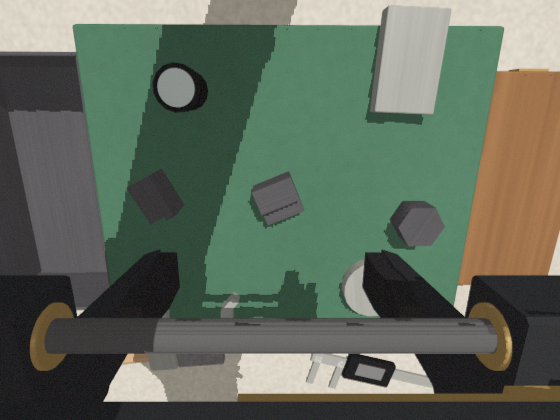

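The wrist view shows all the items: loupe (177,88), angle (155,197), stub (277,199) with its step line at about (280,210), hexbar (417,223), block (410,60) and part of the disc. I'll stretch the contrast on the offcuts.

```bash
python3 - <<'E'
from h import *
im=np.load("w1.npy")
t=[]
for (u,v) in((155,197),(277,199),(417,223)):
    p=im[v-32:v+32,u-32:u+32].astype(float);p=np.clip(p*2.2,0,255).astype(np.uint8)
    p=cv2.resize(p,None,fx=4,fy=4,interpolation=cv2.INTER_CUBIC)
    for i in range(0,64,10):cv2.putText(p,str(u-32+i),(i*4,8),0,.3,(255,255,0));cv2.putText(p,str(v-32+i),(0,i*4+4),0,.3,(255,255,0))
    t.append(p)
cv2.imwrite("pics/crop1.png",np.hstack(t)[:,:,::-1])
E
```

```text
(no output)
```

View pics/crop1.png

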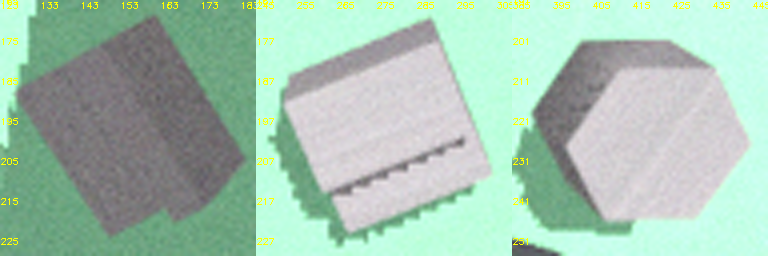

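The angle's wall base runs along its right edge, from crop (155,15) to (245,157). The stub's high part is towards the robot. The hexbar's six top corners are all clear. I'll cast these corners.

```bash
cat >> h.py <<'E'
def go(s,x,y,z,yaw):
    """tool shift mm / turn deg to TCP x,y,z with tool y axis along world yaw (mod pi)"""
    R=Ro.from_quat(s['eef_rot']).as_matrix(); d=R.T@(np.array([x,y,z])-s['tool_pos'])*1000
    yv=R[:,1]; cur=np.arctan2(yv[1],yv[0]); e=(yaw-cur+np.pi/2)%np.pi-np.pi/2
    return d.round(1),"az",round(-np.degrees(e),1)
E
python3 - <<'E'
from plant import r
from h import *
c=dict(np.load("w1c.npz"))
f=lambda o,P,z:ray(c,np.array(o)+np.array(P)/4.,z)*1000
def seg(n,P,Q): d=Q-P;print(n,"len",np.linalg.norm(d).round(1),"ang",np.arctan2(d[1],d[0]).round(3),"mid",((P+Q)/2).round(1))
b=f((123,165),[(155,15),(245,157)],.1);t=f((123,165),[(15,92),(110,235)],.108)
seg("angle wall base",b[0],b[1]);seg("foot edge",t[0],t[1]);seg("across",(b[0]+b[1])/2,(t[0]+t[1])/2)
q=f((245,167),[(29,102),(182,40),(209,142),(72,192)],.128);l=f((245,167),[(234,172),(89,232)],.118)
seg("stub rear",q[0],q[1]);seg("step",q[3],q[2]);seg("front",l[1],l[0]);seg("x",(q[0]+q[1])/2,(l[0]+l[1])/2)
h=f((385,191),[(108,70),(203,68),(238,143),(183,220),(93,218),(55,145)],.124);print("hex",h.mean(0));
for i in range(3):seg("diag",h[i],h[i+3])
k=ray(c,[(390,8),(448,12),(436,113),(378,108)],.116)*1000
for i in range(4):seg("block",k[i],k[(i+1)%4])
print(k.mean(0))
s=r.get_state()
E
```

```text
angle wall base len 38.9 ang 0.633 mid [ 567.9 -121.9]
foot edge len 39.3 ang 0.625 mid [ 588.8 -150.4]
across len 35.4 ang -0.939 mid [ 578.3 -136.1]
stub rear len 35.4 ang 2.105 mid [546.7 -31.7]
step len 32.0 ang 2.077 mid [566.9 -21. ]
front len 35.9 ang 2.125 mid [577.4 -14.3]
x len 35.3 ang 0.515 mid [562.1 -23. ]
hex [567.30346963 108.43656539]
diag len 41.9 ang 0.682 mid [567.7 108.4]
diag len 41.2 ang -0.371 mid [567.2 108.5]
diag len 41.3 ang -1.418 mid [567.1 108.4]
block len 45.5 ang 1.653 mid [396.   62.6]
block len 75.6 ang 0.159 mid [431.4  91.2]
block len 49.4 ang -1.511 mid [470.2  72.6]
block len 74.3 ang -3.034 mid [434.8  43.9]
[433.09707271  67.59417378]
```

```bash
python3 - <<'E'
from plant import r
from h import *
s=r.get_state();print(s['q'].round(2) if hasattr(s['q'],'round') else s['q'])
c=r.camera_info("top");k=ray(c,[(452,111),(483,246)],.088)*1000;print("bin outer corners",k,np.linalg.norm(k[1]-k[0]))
u=np.array([np.cos(.14),np.sin(.14)]);v=np.array([-u[1],u[0]]);B=k.mean(0)+69*v;print("bin centre",B,"in plate",(B-[563.8,-16.6])@u,(B-[563.8,-16.6])@v)
for n,a in(("above angle",(.572,-.127,.19,.63)),("down",(.572,-.127,.103,.63))):print(n,go(s,*a))
E
```

```text
[ 0.21  0.58 -0.4   1.73  0.28  0.88  1.41]
bin outer corners [[ 732.59402257 -317.14148849]
 [ 480.80545931 -350.81175975]] 254.02985603254896
bin centre [ 597.07126603 -265.65172038] in plate -1.8077129300565602 -251.25777349615024
above angle (array([ -1.4, -97.7,  75.4]), 'az', np.float64(62.2))
down (array([ -1.4, -97.8, 162.4]), 'az', np.float64(62.2))
```

Emit:
{"name": "move_arm", "arguments": {"targets": [[[1,-1,-98,75,0,0,62],[1,-1,-98,75,0,0,62],[1,-1,-98,75,0,0,62],[1,-1,-98,75,0,0,62],[1,-1,-98,75,0,0,62],[1,-1,-98,75,0,0,62],[1,-1,-98,75,0,0,62],[1,-1,-98,110,0,0,62],[1,-1,-98,140,0,0,62],[1,-1,-98,161,0,0,62]]], "newtons": 40}}

```text
clock: 3.15
tool_pos: [0.5716, -0.1275, 0.1035]
eef_rot: [0.451, 0.893, 0.0, -0.001]
contact_force: [-0.3, 0.9, -0.2]
opening: 1.003
finger_force: 0.0
```

```bash
python3 - <<'E'
from plant import r
from h import *
s=r.get_state();print(s['q'][6],s['tool_pos'],go(s,.572,-.127,.103,.63))
E
```

```text
0.7096213524545767 [ 0.57160422 -0.12748504  0.10351602] (array([0.2, 0.6, 0.5]), 'az', np.float64(0.3))
```

Emit:
{"name": "move_arm", "arguments": {"targets": [[[0.2,0,0,0,0,0,0],[0.2,0,0,0,0,0,0],[0.2,0,0,0,0,0,0],[0.2,0,0,0,0,0,0],[0.2,0,0,0,0,0,0],[0.2,0,0,-40,0,0,0],[0.2,0,0,-80,0,0,0],[0.2,0,0,-80,0,0,0]]]}}

```text
clock: 4.15
tool_pos: [0.5741, -0.1294, 0.1875]
eef_rot: [0.453, 0.892, 0.001, 0.003]
contact_force: [-0.4, 0.1, -2.9]
opening: 0.447
finger_force: 40.0
```

```bash
cat > wp.py <<'E'
import sys
from plant import r
from h import *
s=r.get_state();print(round(s['clock'],2),s['tool_pos'].round(4),"open",round(s['opening'],3),"ff",s['finger_force'])
for a in sys.argv[1:]:print(a,go(s,*map(float,a.split(','))))
E
python3 wp.py .54,-.275,.16,.63 .54,-.275,.075,.63
```

```text
4.15 [ 0.5741 -0.1294  0.1875] open 0.447 ff 39.997200574725866
.54,-.275,.16,.63 (array([ -97.3, -113.5,   27.5]), 'az', np.float64(0.0))
.54,-.275,.075,.63 (array([ -97. , -113.9,  112.5]), 'az', np.float64(0.0))
```

Emit:
{"name": "move_arm", "arguments": {"targets": [[[0.2,-97,-114,10,0,0,0],[0.2,-97,-114,20,0,0,0],[0.2,-97,-114,28,0,0,0],[0.2,-97,-114,75,0,0,0],[0.2,-97,-114,112,0,0,0],[0.2,-97,-114,112,0,0,0],[0.8,-97,-114,112,0,0,0],[0.8,-97,-114,112,0,0,0],[0.8,-97,-114,60,0,0,0],[1,-97,-114,0,0,0,0]]]}}

```text
clock: 5.4
tool_pos: [0.5373, -0.2745, 0.1869]
eef_rot: [0.453, 0.892, 0.0, 0.0]
contact_force: [0.6, 0.0, 0.0]
opening: 0.878
finger_force: 0.0
```

```bash
python3 wp.py .562,-.023,.18,2.1 .562,-.023,.103,2.1; python3 - <<'E'
from plant import r
import cv2
cv2.imwrite("pics/s2.png",r.snapshot("scene")[:,:,::-1])
E
```

```text
5.4 [ 0.5373 -0.2745  0.1869] open 0.878 ff 0.0
.562,-.023,.18,2.1 (array([188.5, 168.3,   6.9]), 'az', np.float64(-84.2))
.562,-.023,.103,2.1 (array([188.5, 168.3,  83.9]), 'az', np.float64(-84.2))
```

View pics/s2.png

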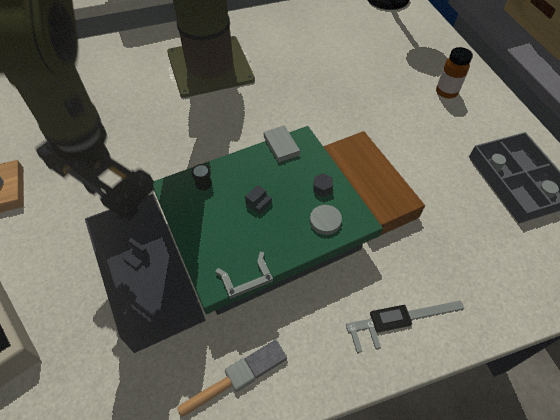

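The angle is in the bin at about (135,250) and nothing else has moved. Next is the stub.

Emit:
{"name": "move_arm", "arguments": {"targets": [[[1,188,168,7,0,0,-84],[1,188,168,7,0,0,-84],[1,188,168,7,0,0,-84],[1,188,168,7,0,0,-84],[1,188,168,7,0,0,-84],[1,188,168,7,0,0,-84],[1,188,168,7,0,0,-84],[1,188,168,7,0,0,-84],[1,188,168,50,0,0,-84],[1,188,168,83,0,0,-84]]]}}

```text
clock: 6.7
tool_pos: [0.563, -0.0241, 0.1022]
eef_rot: [-0.26, 0.966, -0.001, 0.001]
contact_force: [-0.3, 0.5, 0.1]
opening: 1.001
finger_force: 0.0
```

```bash
python3 wp.py .562,-.023,.103,2.1
```

```text
6.7 [ 0.563  -0.0241  0.1022] open 1.001 ff 0.0
.562,-.023,.103,2.1 (array([ 0.3,  1.5, -0.8]), 'az', np.float64(-0.2))
```

```bash
python3 wp.py .605,-.265,.19,2.1 .605,-.265,.08,2.1
```

```text
6.7 [ 0.563  -0.0241  0.1022] open 1.001 ff 0.0
.605,-.265,.19,2.1 (array([  84.2, -229.6,  -87.6]), 'az', np.float64(-0.2))
.605,-.265,.08,2.1 (array([  84.5, -229.4,   22.4]), 'az', np.float64(-0.2))
```

Emit:
{"name": "move_arm", "arguments": {"targets": [[[0.2,0,0,0,0,0,0],[0.2,0,0,0,0,0,0],[0.2,0,0,0,0,0,0],[0.2,0,0,0,0,0,0],[0.2,0,0,0,0,0,0],[0.2,0,0,-40,0,0,0],[0.2,0,0,-80,0,0,0]]]}}

```text
clock: 7.58
tool_pos: [0.5614, -0.0237, 0.1822]
eef_rot: [-0.26, 0.966, 0.0, -0.001]
contact_force: [0.3, 0.1, -1.7]
opening: 0.403
finger_force: 40.0
```

Emit:
{"name": "move_arm", "arguments": {"targets": [[[0.2,84,-230,-5,0,0,0],[0.2,84,-230,-5,0,0,0],[0.2,84,-230,-5,0,0,0],[0.2,84,-230,-5,0,0,0],[0.2,84,-230,40,0,0,0],[0.2,84,-230,102,0,0,0],[0.2,84,-230,102,0,0,0],[0.8,84,-230,102,0,0,0],[0.8,84,-230,102,0,0,0],[1,84,-230,0,0,0,0]]]}}

```text
clock: 8.82
tool_pos: [0.6028, -0.2644, 0.1411]
eef_rot: [-0.26, 0.966, 0.001, -0.003]
contact_force: [0.7, -1.0, 0.4]
opening: 0.721
finger_force: 0.0
```

```bash
python3 wp.py .567,.108,.18,2.253 .567,.108,.103,2.253
```

```text
8.82 [ 0.6028 -0.2644  0.1411] open 0.721 ff 0.0
.567,.108,.18,2.253 (array([-156. ,  340.1,  -38.1]), 'az', np.float64(-8.9))
.567,.108,.103,2.253 (array([-156.4,  339.8,   38.9]), 'az', np.float64(-8.9))
```

```bash
python3 wp.py .567,.108,.18,1.206 .567,.108,.103,1.206
```

```text
8.82 [ 0.6028 -0.2644  0.1411] open 0.721 ff 0.0
.567,.108,.18,1.206 (array([-156. ,  340.1,  -38.1]), 'az', np.float64(51.1))
.567,.108,.103,1.206 (array([-156.4,  339.8,   38.9]), 'az', np.float64(51.1))
```

Emit:
{"name": "move_arm", "arguments": {"targets": [[[1,-156,340,-38,0,0,51],[1,-156,340,-38,0,0,51],[1,-156,340,-38,0,0,51],[1,-156,340,-38,0,0,51],[1,-156,340,-38,0,0,51],[1,-156,340,-38,0,0,51],[1,-156,340,-38,0,0,51],[1,-156,340,-38,0,0,51],[1,-156,340,10,0,0,51],[1,-156,340,38,0,0,51]]]}}

```text
clock: 10.07
tool_pos: [0.5694, 0.1044, 0.1036]
eef_rot: [0.183, 0.983, -0.001, 0.0]
contact_force: [0.0, -0.7, 0.3]
opening: 1.001
finger_force: 0.0
```

```bash
python3 wp.py .567,.108,.103,1.206 .655,-.255,.19,1.206 .655,-.255,.08,1.206
```

```text
10.07 [0.5694 0.1044 0.1036] open 1.001 ff 0.0
.567,.108,.103,1.206 (array([3.5, 2.5, 0.6]), 'az', np.float64(-0.2))
.655,-.255,.19,1.206 (array([-209.2, -304.7,  -85.9]), 'az', np.float64(-0.2))
.655,-.255,.08,1.206 (array([-209.1, -304.5,   24.1]), 'az', np.float64(-0.2))
```

Emit:
{"name": "move_arm", "arguments": {"targets": [[[0.2,2,2,0,0,0,0],[0.2,2,2,0,0,0,0],[0.2,2,2,0,0,0,0],[0.2,2,2,0,0,0,0],[0.2,2,2,0,0,0,0],[0.2,2,2,-40,0,0,0],[0.2,2,2,-80,0,0,0],[0.2,2,2,-80,0,0,0]]]}}

```text
clock: 11.08
tool_pos: [0.5698, 0.111, 0.1869]
eef_rot: [0.181, 0.983, 0.002, 0.003]
contact_force: [-0.2, 0.5, -3.2]
opening: 0.468
finger_force: 40.0
```

```bash
python3 wp.py .655,-.26,.185,1.206 .655,-.26,.08,1.206
```

```text
11.07 [0.5698 0.111  0.1869] open 0.468 ff 39.99570708721876
.655,-.26,.185,1.206 (array([-211.7, -316.4,    1.6]), 'az', np.float64(0.0))
.655,-.26,.08,1.206 (array([-211.2, -316.8,  106.6]), 'az', np.float64(0.0))
```

Emit:
{"name": "move_arm", "arguments": {"targets": [[[0.2,-12,-20,0,0,0,0],[0.2,-40,-60,0,0,0,0],[0.2,-70,-105,0,0,0,0],[0.2,-100,-150,0,0,0,0],[0.2,-130,-195,0,0,0,0],[0.2,-160,-240,0,0,0,0],[0.2,-190,-285,0,0,0,0],[0.2,-207,-308,0,0,0,0],[0.2,-211,-316,20,0,0,0],[0.2,-211,-316,40,0,0,0]]]}}

```text
clock: 12.32
tool_pos: [0.6512, -0.2589, 0.1411]
eef_rot: [0.181, 0.984, 0.001, -0.002]
contact_force: [0.5, 0.2, -3.2]
opening: 0.463
finger_force: 40.0
```

Emit:
{"name": "move_arm", "arguments": {"targets": [[[0.2,0,0,35,0,0,0],[0.2,0,0,65,0,0,0],[0.2,0,0,65,0,0,0],[0.8,0,0,65,0,0,0],[0.8,0,0,65,0,0,0],[0.8,0,0,65,0,0,0],[1,0,0,5,0,0,0],[1,0,0,-50,0,0,0]]]}}

```text
clock: 13.32
tool_pos: [0.6528, -0.2603, 0.1963]
eef_rot: [0.181, 0.983, 0.0, 0.0]
contact_force: [0.6, 0.4, 0.6]
opening: 0.99
finger_force: 0.0
```

```bash
python3 wp.py .53,0,.27,1.71; python3 - <<'E'
from plant import r
import cv2
cv2.imwrite("pics/t3.png",r.snapshot("top")[:,:,::-1])
E
```

```text
13.32 [ 0.6528 -0.2603  0.1963] open 0.99 ff 0.0
.53,0,.27,1.71 (array([207.4, 199.5, -73.7]), 'az', np.float64(-28.8))
```

View pics/t3.png

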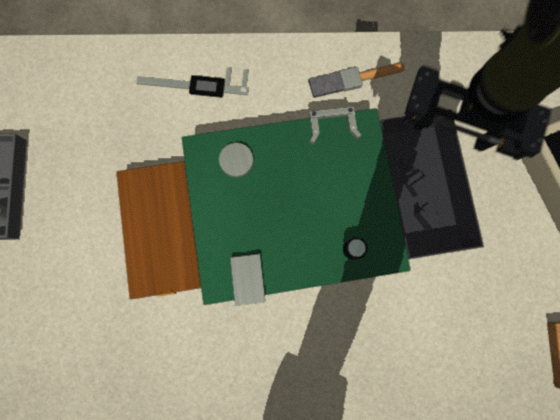

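The plate is clear: only the disc, block, loupe and nest remain, and there are pieces in the bin. I'll look at the nest with the wrist camera.

```bash
python3 wp.py .72,-.09,.23,1.71
```

```text
13.38 [ 0.6573 -0.2616  0.2054] open 0.999 ff 0.0
.72,-.09,.23,1.71 (array([  2.3, 182.7, -24.4]), 'az', np.float64(-28.9))
```

Emit:
{"name": "move_arm", "arguments": {"targets": [[[1,2,183,-25,0,0,-29],[1,2,183,-25,0,0,-29],[1,2,183,-25,0,0,-29],[1,2,183,-25,0,0,-29],[1,2,183,-25,0,0,-29]]]}}

```text
clock: 14.0
tool_pos: [0.7159, -0.0893, 0.2196]
eef_rot: [-0.071, 0.997, -0.001, 0.0]
contact_force: [-0.3, -0.0, 0.3]
opening: 0.999
finger_force: 0.0
```

```bash
python3 - <<'E'
from plant import r
from h import *
s=r.get_state();c=r.camera_info("wrist");im=r.snapshot("wrist");np.save("w2.npy",im);np.savez("w2c.npz",**c)
print(s['clock'],s['tool_pos'],abs(s['qd']).max(),proj(c,[(.705,-.08,.1)]))
cv2.imwrite("pics/w2.png",im[:,:,::-1])
E
```

```text
14.0 [ 0.71589358 -0.08925131  0.21958372] 0.029999022046186822 [[283.40583821 190.1076704 ]]
```

View pics/w2.png

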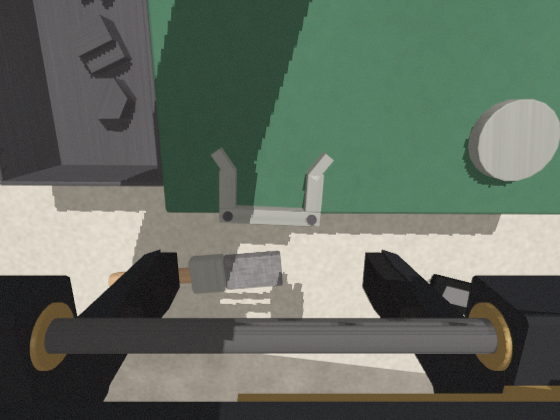

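The stub (105,55), hexbar (115,105) and angle (95,3) are all in the bin. The nest bars run from about (220,152) to (228,218) and from (328,158) to (311,220). I'll zoom in on the nest to get its inner edges.

```bash
python3 - <<'E'
from h import *
im=np.load("w2.npy");p=im[144:232,205:340].astype(float);p=np.clip(p*1.3,0,255).astype(np.uint8)
p=cv2.resize(p,None,fx=5,fy=5,interpolation=cv2.INTER_CUBIC)
for i in range(0,135,10):cv2.putText(p,str(205+i),(i*5,8),0,.3,(255,255,0))
for i in range(0,88,10):cv2.putText(p,str(144+i),(0,i*5+4),0,.3,(255,255,0))
cv2.imwrite("pics/crop2.png",p[:,:,::-1])
E
```

```text
(no output)
```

View pics/crop2.png

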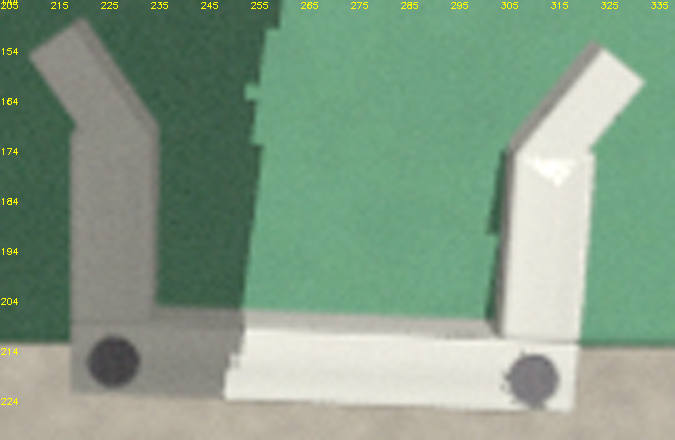

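```bash
python3 - <<'E'
from h import *
c=dict(np.load("w2c.npz"))
f=lambda P,z:ray(c,np.array([205,144])+np.array(P)/5.,z)*1000
def seg(n,P): d=P[1]-P[0];print(n,"len",np.linalg.norm(d).round(1),"ang",np.arctan2(d[1],d[0]).round(3),P.round(1).tolist())
S={"Lb":f([(158,128),(156,305)],.1),"Lt":f([(153,132),(150,320)],.112),"Rb":f([(508,148),(495,330)],.1),"Rt":f([(513,153),(503,335)],.112),"Bb":f([(156,306),(495,321)],.1),"Bt":f([(150,322),(503,338)],.112),
"outer":f([(72,393),(572,410)],.112)}
for n,P in S.items():seg(n,P)
for k in"bt":
    L,R,B=S["L"+k],S["R"+k],S["B"+k]
    d=B[1]-B[0];yaw=np.arctan2(d[1],d[0])-np.pi/2;u=np.array([np.cos(yaw),np.sin(yaw)]);v=np.array([-u[1],u[0]])
    print(k,"yaw",yaw.round(3),"gap",((R-L)@v).round(1),"origin",(B.mean(0)-40*u).round(1), "tip dist from back",((L[0]-B.mean(0))@u).round(1),((R[0]-B.mean(0))@u).round(1))
im=cv2.imread("pics/t3.png")[:,:,::-1].copy()
g,b,d=masks(im)
E
```

```text
Lb len 29.2 ang 0.101 [[693.7, -119.2], [722.8, -116.3]]
Lt len 29.7 ang 0.095 [[692.1, -119.0], [721.7, -116.2]]
Rb len 30.3 ang 0.101 [[689.1, -63.8], [719.2, -60.7]]
Rt len 29.0 ang 0.118 [[687.6, -64.5], [716.4, -61.1]]
Bb len 55.5 ang 1.666 [[722.9, -116.3], [717.7, -61.0]]
Bt len 55.4 ang 1.664 [[722.0, -116.1], [716.9, -61.0]]
outer len 79.4 ang 1.676 [[735.5, -127.1], [727.1, -48.1]]
b yaw 0.095 gap [55.6 55.7] origin [680.5 -92.4] tip dist from back -29.4 -28.8
t yaw 0.094 gap [54.7 55.4] origin [679.6 -92.3] tip dist from back -30.1 -29.4
```

```bash
python3 wp.py .425,.066,.22,1.668
```

```text
14.05 [ 0.7156 -0.0906  0.2194] open 1.002 ff 0.0
.425,.066,.22,1.668 (array([266. , 195.5,  -0.9]), 'az', np.float64(2.4))
```

Emit:
{"name": "move_arm", "arguments": {"targets": [[[1,266,195,0,0,0,2],[1,266,195,0,0,0,2],[1,266,195,0,0,0,2],[1,266,195,0,0,0,2],[1,266,195,0,0,0,2],[1,266,195,0,0,0,2],[1,266,195,0,0,0,2],[1,266,195,0,0,0,2]]]}}

```text
clock: 15.05
tool_pos: [0.4271, 0.0657, 0.2195]
eef_rot: [-0.052, 0.999, -0.0, 0.001]
contact_force: [-0.3, -0.2, -0.1]
opening: 0.999
finger_force: 0.0
```

```bash
python3 - <<'E'
from plant import r
from h import *
s=r.get_state();c=r.camera_info("wrist");im=r.snapshot("wrist");np.save("w3.npy",im);np.savez("w3c.npz",**c)
uv=proj(c,[(.434,.067,.116)])[0];print(s['clock'],s['tool_pos'],s['q'].round(2),abs(s['qd']).max(),uv)
hsv=cv2.cvtColor(im,cv2.COLOR_RGB2HSV);u,v=uv.round().astype(int);print(im[v,u],im[max(v-70,0),u])
cv2.imwrite("pics/w3.png",im[:,:,::-1])
E
```

```text
15.05 [0.42712524 0.06569762 0.21945327] [-0.02  0.5  -0.36  2.14  0.32  0.56  1.06] 0.008075095353959139 [270.72621946 215.51839049]
[176 175 168] [222 215 203]
```

View pics/w3.png

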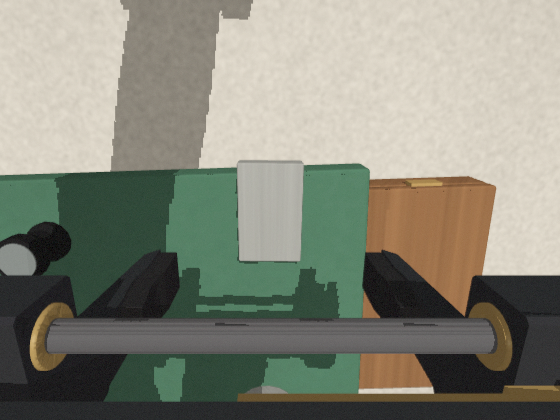

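The block is at u 237-303, v 161-261, nearly straight in the tool frame, with its rear end at the plate's near edge.

```bash
python3 - <<'E'
from plant import r
from h import *
im=np.load("w3.npy");c=dict(np.load("w3c.npz"))
hsv=cv2.cvtColor(cv2.GaussianBlur(im,(3,3),0),cv2.COLOR_RGB2HSV);S,V=hsv[:,:,1].astype(int),hsv[:,:,2].astype(int)
m=(V>120)&(V<205)&(S<45);w=np.zeros_like(m);w[150:275,225:315]=1
m=cv2.morphologyEx((m&w).astype(np.uint8),cv2.MORPH_OPEN,np.ones((7,7)))
k=max(cnts(m),key=cv2.contourArea);print(cv2.boundingRect(k),rect(c,k,.116))
P=ray(c,[(238,163),(303,163),(300,261),(239,260)],.116)*1000;print(P.round(1),P.mean(0))
E
python3 wp.py .415,.065,.19,1.668 .415,.065,.103,1.668
```

```text
(237, 159, 67, 103) (array([431.5,  66. ]), array([50.1, 82.5]), 0.102)
[[395.9  38.7]
 [390.9  86.5]
 [470.   94.5]
 [474.2  45.4]] [432.73561431  66.29583346]
15.1 [0.427  0.0658 0.2193] open 1.002 ff 0.0
.415,.065,.19,1.668 (array([12.1,  0.5, 29.3]), 'az', np.float64(0.4))
.415,.065,.103,1.668 (array([ 12.2,   0.5, 116.3]), 'az', np.float64(0.4))
```

```bash
python3 wp.py .4106,.0641,.102,1.671
```

```text
15.1 [0.427  0.0658 0.2193] open 1.002 ff 0.0
.4106,.0641,.102,1.671 (array([ 16.7,   0. , 117.3]), 'az', np.float64(0.2))
```

Emit:
{"name": "move_arm", "arguments": {"targets": [[[1,16,0,50,0,0,0],[1,16,0,90,0,0,0],[1,16,0,117,0,0,0],[1,16,0,117,0,0,0],[1,16,0,117,0,0,0]]], "newtons": 55}}

```text
clock: 15.72
tool_pos: [0.4104, 0.0647, 0.1018]
eef_rot: [-0.053, 0.999, -0.0, 0.0]
contact_force: [-0.5, -0.9, -1.0]
opening: 1.003
finger_force: 0.0
```

```bash
python3 wp.py .4106,.0641,.102,1.671
```

```text
15.72 [0.4104 0.0647 0.1018] open 1.003 ff 0.0
.4106,.0641,.102,1.671 (array([-0.1, -0.6, -0.2]), 'az', np.float64(0.3))
```

Reached; close the fingers and lift.

Emit:
{"name": "move_arm", "arguments": {"targets": [[[0.3,0,0,0,0,0,0],[0.3,0,0,0,0,0,0],[0.3,0,0,0,0,0,0],[0.3,0,0,0,0,0,0],[0.3,0,0,0,0,0,0],[0.3,0,0,-15,0,0,0],[0.3,0,0,-35,0,0,0],[0.3,0,0,-60,0,0,0],[0.3,0,0,-60,0,0,0],[0.3,0,0,-60,0,0,0]]]}}

```text
clock: 16.98
tool_pos: [0.4087, 0.065, 0.1616]
eef_rot: [-0.054, 0.999, -0.0, -0.0]
contact_force: [-0.4, 0.7, -4.0]
opening: 0.563
finger_force: 54.8
```

```bash
python3 - <<'E'
from plant import r
from h import *
s=r.get_state();print(s['moment'],s['contact_force'])
im=r.snapshot("wrist");c=r.camera_info("wrist");np.save("w4.npy",im);np.savez("w4c.npz",**c);cv2.imwrite("pics/w4.png",im[:,:,::-1])
# hold block vs tool: TCP for block centre 14 mm short of seat, along nest yaw .098
g=.098;u=np.array([np.cos(g),np.sin(g)]);o=np.array([.680,-.0923])
for d,z in((.030,.162),(.014,.162),(.014,.104)):
    p=o-u*(.022+d);print(d,p.round(4),go(s,p[0],p[1],z,g+np.pi/2))
E
```

```text
[ 0.01140763  0.13679189 -0.00770505] [-0.3528579   0.72142526 -3.98733374]
0.03 [ 0.6282 -0.0974] (array([-201. , -184.9,   -0.5]), 'az', np.float64(0.5))
0.014 [ 0.6442 -0.0958] (array([-217. , -185. ,   -0.6]), 'az', np.float64(0.5))
0.014 [ 0.6442 -0.0958] (array([-217. , -185. ,   57.4]), 'az', np.float64(0.5))
```

View pics/w4.png

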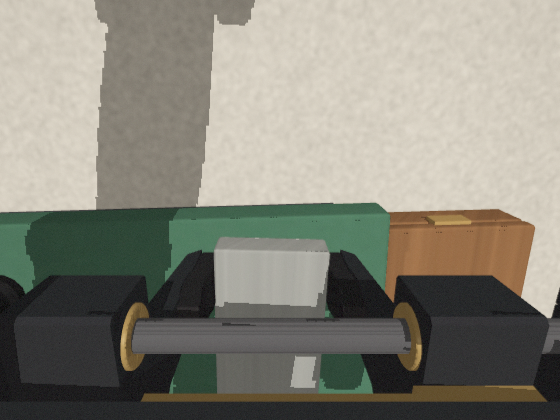

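The block is held straight: top face u 217-327, rear edge v≈240, opening 0.563, which is 50 mm. I'll carry it to 50 mm short of the seat and lower it there.

Emit:
{"name": "move_arm", "arguments": {"targets": [[[0.3,-15,-16,0,0,0,0],[0.3,-45,-46,0,0,0,0],[0.3,-80,-82,0,0,0,0],[0.3,-115,-118,0,0,0,0],[0.3,-145,-150,0,0,0,0],[0.3,-170,-174,0,0,0,0],[0.3,-181,-185,0,0,0,0],[0.3,-181,-185,20,0,0,0],[0.3,-181,-185,40,0,0,0],[0.3,-181,-185,40,0,0,0]]]}}

```text
clock: 18.27
tool_pos: [0.6064, -0.0993, 0.1191]
eef_rot: [-0.054, 0.999, 0.0, -0.003]
contact_force: [0.2, -0.3, -4.1]
opening: 0.566
finger_force: 54.8
```

```bash
cat > nest.py <<'E'
from plant import r
from h import *
s=r.get_state();print(round(s['clock'],2),s['tool_pos'].round(4),s['contact_force'].round(1),s['moment'].round(2),round(s['opening'],3))
g=.098;u=np.array([np.cos(g),np.sin(g)]);o=np.array([.680,-.0923])
for d,z in((.050,.1025),(.02,.1025),(0,.1025)):
    p=o-u*(.022+d);print(d,p.round(4),go(s,p[0],p[1],z,g+np.pi/2))
E
python3 nest.py
```

```text
18.27 [ 0.6064 -0.0993  0.1191] [ 0.2 -0.3 -4.1] [0.   0.01 0.03] 0.566
0.05 [ 0.6083 -0.0993] (array([-2.1, -0.3, 16.6]), 'az', np.float64(0.6))
0.02 [ 0.6382 -0.0964] (array([-32.1,  -0.6,  16.4]), 'az', np.float64(0.6))
0 [ 0.6581 -0.0945] (array([-52.1,  -0.8,  16.3]), 'az', np.float64(0.6))
```

Emit:
{"name": "move_arm", "arguments": {"targets": [[[0.3,-2,-0.5,10,0,0,0.5],[0.3,-2,-0.5,15,0,0,0.5],[0.3,-2,-0.5,16.5,0,0,0.5],[0.3,-2,-0.5,16.5,0,0,0.5],[0.3,-9,-0.5,16.5,0,0,0.5],[0.3,-16,-0.5,16.5,0,0,0.5],[0.3,-22,-0.5,16.5,0,0,0.5],[0.3,-27,-0.5,16.5,0,0,0.5],[0.3,-32,-0.5,16.5,0,0,0.5],[0.3,-32,-0.5,16.5,0,0,0.5]]]}}

```text
clock: 19.52
tool_pos: [0.6411, -0.0963, 0.1058]
eef_rot: [-0.049, 0.999, 0.0, 0.0]
contact_force: [0.0, -0.6, -3.5]
opening: 0.563
finger_force: 54.8
```

```bash
python3 nest.py
```

```text
19.52 [ 0.6411 -0.0963  0.1058] [ 0.  -0.6 -3.5] [ 0.01  0.1  -0.  ] 0.563
0.05 [ 0.6083 -0.0993] (array([32.9,  0.2,  3.2]), 'az', np.float64(0.0))
0.02 [ 0.6382 -0.0964] (array([2.9, 0.2, 3.3]), 'az', np.float64(0.0))
0 [ 0.6581 -0.0945] (array([-17.1,   0.2,   3.3]), 'az', np.float64(0.0))
```

Emit:
{"name": "move_arm", "arguments": {"targets": [[[0.3,0,0,2,0,0,0],[0.3,0,0,3.5,0,0,0],[0.3,-4,0,3.5,0,0,0],[0.3,-8,0,3.5,0,0,0],[0.3,-12,0,3.5,0,0,0],[0.3,-14,0,3.5,0,0,0],[0.3,-16,0,3.5,0,0,0],[0.3,-16,0,3.5,0,0,0]]]}}

```text
clock: 20.52
tool_pos: [0.6551, -0.0952, 0.1025]
eef_rot: [-0.049, 0.999, -0.0, -0.002]
contact_force: [-7.2, -0.3, 6.3]
opening: 0.558
finger_force: 54.8
```

```bash
python3 nest.py
```

```text
20.52 [ 0.6551 -0.0952  0.1025] [-7.2 -0.3  6.3] [-0.2   1.47 -0.03] 0.558
0.05 [ 0.6083 -0.0993] (array([47. ,  0.5,  0.1]), 'az', np.float64(0.0))
0.02 [ 0.6382 -0.0964] (array([17. ,  0.5,  0. ]), 'az', np.float64(0.0))
0 [ 0.6581 -0.0945] (array([-3. ,  0.5, -0. ]), 'az', np.float64(0.0))
```

Emit:
{"name": "move_arm", "arguments": {"targets": [[[0.8,0,0,0,0,0,0],[1,0,0,0,0,0,0],[1,0,0,0,0,0,0],[1,0,0,-35,0,0,0],[0,20,0,-40,0,0,0],[0,50,0,-40,0,0,0],[0,50,0,-40,0,0,0],[0,50,0,-40,0,0,0]]]}}

```text
clock: 21.52
tool_pos: [0.608, -0.0997, 0.1426]
eef_rot: [-0.049, 0.999, 0.0, 0.001]
contact_force: [-0.4, 0.9, -0.4]
opening: 0.568
finger_force: 0.0
```

```bash
python3 - <<'E'
from plant import r
from h import *
s=r.get_state();im=r.snapshot("top");c=r.camera_info("top");print(s['tool_pos'],s['opening'],s['contact_force'])
wc=r.camera_info("wrist");w=r.snapshot("wrist");np.save("w5.npy",w)
cv2.imwrite("pics/w5.png",w[:,:,::-1]);cv2.imwrite("pics/t5.png",im[:,:,::-1])
g=.098;u=np.array([np.cos(g),np.sin(g)]);o=np.array([.680,-.0923])
for d,z in((.075,.106),(.06,.106),(.05,.106)):
    p=o-u*d;print(d,p.round(4),go(s,p[0],p[1],z,g+np.pi/2))
E
```

```text
[ 0.60802855 -0.09965097  0.14256491] 0.5676990999975582 [-0.35250283  0.87852559 -0.37491962]
0.075 [ 0.6054 -0.0996] (array([ 2.7,  0.3, 36.6]), 'az', np.float64(0.0))
0.06 [ 0.6203 -0.0982] (array([-12.3,   0.3,  36.6]), 'az', np.float64(0.0))
0.05 [ 0.6302 -0.0972] (array([-22.3,   0.3,  36.6]), 'az', np.float64(0.0))
```

Emit:
{"name": "move_arm", "arguments": {"targets": [[[0,2,0,0,0,0,0],[0,2,0,0,0,0,0],[0,2,0,20,0,0,0],[0,2,0,36,0,0,0],[0,2,0,36,0,0,0],[0,-6,0,36,0,0,0],[0,-12,0,36,0,0,0],[0,-17,0,36,0,0,0],[0,-20,0,36,0,0,0],[0,-20,0,36,0,0,0]]], "newtons": 20}}

```text
clock: 22.88
tool_pos: [0.627, -0.0978, 0.1064]
eef_rot: [-0.049, 0.999, 0.0, 0.0]
contact_force: [-1.0, 0.3, -0.3]
opening: 0.005
finger_force: 0.0
```

Emit:
{"name": "move_arm", "arguments": {"targets": [[[0,-2,0,0,0,0,0],[0,-4,0,0,0,0,0],[0,-5,0,0,0,0,0],[0,-5,0,0,0,0,0]]]}}

```text
clock: 23.38
tool_pos: [0.6287, -0.0978, 0.1061]
eef_rot: [-0.049, 0.999, -0.0, -0.003]
contact_force: [-7.4, -0.6, 6.4]
opening: 0.006
finger_force: 3.5
```

Emit:
{"name": "move_arm", "arguments": {"targets": [[[0,-2,0,-1,0,0,0],[0,-4,0,-1,0,0,0],[0,-6,0,-1,0,0,0],[0,-6,0,-1,0,0,0]]]}}

```text
clock: 23.88
tool_pos: [0.6295, -0.099, 0.1062]
eef_rot: [-0.049, 0.999, -0.002, -0.009]
contact_force: [-16.4, -2.6, 10.5]
opening: 0.009
finger_force: 8.2
```

Emit:
{"name": "move_arm", "arguments": {"targets": [[[0,20,0,0,0,0,0],[0,20,0,-30,0,0,0],[0.3,10,0,-80,0,0,0],[0.6,-40,0,-110,0,0,0],[1,-75,0,-110,0,0,0],[1,-75,0,-110,0,0,0],[1,-75,0,-110,0,0,0]]]}}

```text
clock: 24.75
tool_pos: [0.7114, -0.0895, 0.2166]
eef_rot: [-0.049, 0.999, -0.0, -0.001]
contact_force: [-0.4, -0.5, -0.3]
opening: 0.551
finger_force: 0.0
```

```bash
cat > meas.py <<'E'
from plant import r
from h import *
s=r.get_state();c=r.camera_info("wrist");im=r.snapshot("wrist");np.save("w6.npy",im);np.savez("w6c.npz",**c)
print(s['clock'],s['tool_pos'],abs(s['qd']).max())
g=.098;u=np.array([np.cos(g),np.sin(g)]);v=np.array([-u[1],u[0]]);o=np.array([.680,-.0923])
# profiles of the raw picture along the nest's axes, on the block-top plane
def prof(a,b,z,n):
    t=np.linspace(0,1,n)[:,None];P=o+np.outer(1-t[:,0],a[0]*u+a[1]*v)+np.outer(t[:,0],b[0]*u+b[1]*v)
    q=proj(c,np.c_[P,np.full(n,z)]).astype(np.float32)
    return cv2.remap(im,q[:,0],q[:,1],cv2.INTER_LINEAR)[:,0].astype(int)
def show(nm,a,b,z,n,lo,hi):
    p=prof(a,b,z,n);x=np.linspace(lo,hi,n)
    sat=p.max(1)-p.min(1);d=np.abs(np.diff(p.sum(1)));i=np.where(d>60)[0]
    print(nm,[(round(1000*(x[k]+x[k+1])/2,1),int(p[k+1].sum()-p[k].sum())) for k in i])
for y in(-.018,-.009,0,.009,.018):show(f"along x, y={y}",(-.06,y),(.06,y),.116,121,-.06,.06)
for x in(-.033,-.025,-.015,.015,.025):show(f"along y, x={x}",(x,-.04),(x,.04),.116,81,-.04,.04)
E
python3 meas.py
```

```text
24.75 [ 0.71140725 -0.08954373  0.21658374] 0.018734853394757778
along x, y=-0.018 [(np.float64(-40.5), 88), (np.float64(-13.5), 128), (np.float64(-12.5), 69), (np.float64(7.5), -92), (np.float64(15.5), 76), (np.float64(38.5), -144), (np.float64(40.5), 134), (np.float64(49.5), -67)]
along x, y=-0.009 [(np.float64(-41.5), 71), (np.float64(-40.5), 158), (np.float64(-37.5), 73), (np.float64(38.5), -131), (np.float64(40.5), 130), (np.float64(49.5), -64)]
along x, y=0 [(np.float64(-40.5), 171), (np.float64(49.5), -63)]
along x, y=0.009 [(np.float64(-40.5), 165), (np.float64(38.5), -72), (np.float64(39.5), 86)]
along x, y=0.018 [(np.float64(-40.5), 166), (np.float64(38.5), -63), (np.float64(39.5), 78), (np.float64(54.5), 69), (np.float64(55.5), 98)]
along y, x=-0.033 [(np.float64(-26.5), 70), (np.float64(-25.5), 78), (np.float64(-11.5), 166), (np.float64(23.5), -154)]
along y, x=-0.025 [(np.float64(-25.5), 83), (np.float64(-14.5), 153), (np.float64(23.5), -188)]
along y, x=-0.015 [(np.float64(-26.5), 73), (np.float64(-25.5), 76), (np.float64(-17.5), 169), (np.float64(23.5), -135)]
along y, x=0.015 [(np.float64(-39.5), 106), (np.float64(-18.5), 89), (np.float64(-17.5), 114), (np.float64(23.5), -221), (np.float64(24.5), -85), (np.float64(25.5), 103), (np.float64(26.5), 138), (np.float64(27.5), 103), (np.float64(38.5), -124), (np.float64(39.5), -64)]
along y, x=0.025 [(np.float64(-39.5), 83), (np.float64(-19.5), 95), (np.float64(-18.5), 109), (np.float64(22.5), -88), (np.float64(23.5), -118), (np.float64(26.5), 205), (np.float64(27.5), 66), (np.float64(38.5), -184)]
```

The block reads home: its rear edge is at -40.5, its sides at -26 and +23.5, and both are square to the nest axes. I'll check the bystanders and the offcuts numerically.

```bash
python3 - <<'E'
from plant import r
from h import *
for n in("top","scene"):
    a=cv2.imread(f"pics/{n}0.png")[:,:,::-1].copy();b=r.snapshot(n);c=r.camera_info(n)
    for nm,p in(("disc",(.6385,.083,.114)),("loupe",(.481,-.12,.14))):
        u,v=proj(c,[p])[0].round().astype(int);w=30
        t=a[v-15:v+16,u-15:u+16];m=cv2.matchTemplate(b[v-w:v+w+1,u-w:u+w+1],t,cv2.TM_CCOEFF_NORMED);_,sc,_,l=cv2.minMaxLoc(m)
        print(n,nm,"score",round(sc,2),"shift px",l[0]-w+15,l[1]-w+15)
c=dict(np.load("w2c.npz"));u=np.array([np.cos(.14),np.sin(.14)]);v=np.array([-u[1],u[0]])
for nm,p in(("stub",(105,55)),("hex",(115,105)),("angle",(97,3))):
    q=ray(c,[p],.025)[0]-[.598,-.2657];print(nm,"in bin",(q@u).round(3),(q@v).round(3))
E
```

```text
top disc score 0.99 shift px 0 0
top loupe score 0.87 shift px 0 0
scene disc score 0.99 shift px 0 0
scene loupe score 0.84 shift px -15 5
stub in bin 0.022 0.005
hex in bin 0.066 0.009
angle in bin -0.021 0.004
```

```bash
python3 -c "
from plant import r
print(r.finish_job())"
```

```text
the job is handed in; nothing more can be done
None
```

I handed the job in at about 25 s: all three offcuts are in the scrap bin, the reference block measures home and square in the nest, and the disc and loupe had not moved in the top view (a scene-view match for the loupe was unreliable); the hand-in gave no verdict.

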